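Slip angle of a lacquered sample, kept with a gauge slide

ROBOT

A 7-joint arm with a two-finger parallel gripper is mounted at the origin on the work surface. World frame = base frame: x ahead of the robot, y to its left, z up, the work surface at z = 0. Lengths are in m, angles in rad, forces in N, time in s.
With the tool pointing down it reaches from about 0.425 to 0.95 m from the base axis. Payload 4.7 kg.
Tool frame: the origin (TCP) lies at the very end of the fingers, on their centre line; the grasp point (between the pads) lies 19 mm behind it; z points along the fingers, y is the direction in which the jaws open and shut (so a half turn about z gives the same grasp; the last joint's range is limited). The gripper opens to 85 mm and grips with 20 to 120 N. Pads are 22 mm wide; open, the fingers measure 114 mm over their backs; the gripper's body (76 mm by 85 mm) begins 54 mm behind the grasp point. The pads swing forward as they close: fully open they stand 13 mm farther back than shut.
Start: joints at [-1.327, 0.469, -0.049, 1.532, 0.024, 1.141, -0.082], TCP at [0.182, 0.65, 0.231] pointing down, gripper open.
Joint ranges: [-2.59, 2.59], [-0.33, 1.99], [-1.39, 1.29], [0.1, 2.45], [-1.04, 4.18], [0.21, 1.99], [-2.66, 2.66]. Speed limits (rad/s): [2.57, 2.57, 3.14, 3.14, 3.14, 3.14, 3.14].

INTERFACE

Orientations are given as a unit quaternion [x, y, z, w].
In Python, from cell import r gives the robot as it stands. The module is installed in compiled form; this text tells all that it offers.
- The arm moves only by the shell command python3 -m handwheel 'ROWS'. ROWS is JSON, one flat list of numbers, 7 for each row, row after row: the shift along the tool's x, y, z in units of 30 mm (1.0 is 30 mm), then the turn, a rotation vector about the tool's x, y, z in rad, then the closure, from 0 (fully open) to 1 (shut). A call has exactly 10 rows; each row is the pose to reach, as a shift and turn from the pose commanded when the call began, along the tool's axes at that moment; what a row does not reach only later rows make up. A row lasts 1/8 s, in which the tool goes at most 62.5 mm and 10.7 degrees, less where a joint would pass 70% of its speed; a pose out of reach is approached as far as the arm can. A call with a gripper value outside its range is refused whole. The fingers move at their own pace and stop on an object; the grip force is fixed at half the most. Time passes only in rows, so rows that repeat a pose let the fingers close, or fill a call up. It gives the time, the measured TCP pose, the force and the opening at its end, in the units of the state.
- r.observe(): the state, without advancing time (a new reading comes with each control period).
- r.grab_frame(name): name is "scene" or "top"; returns a dict with "pixels" (400x640x3 uint8, red, green, blue), "depth" (400x640 float32, m along the optical axis (not along the pixel's ray), 0 where there is no reading), "K" (3x3 intrinsics, pixels), "xyz" and "rotation" of the camera in the world. Camera axes: x right, y up, looking along -z (the intrinsics and any distortion apply to the point x, -y, -z); pixel columns grow to the right and rows downward; lengths in m; the calibration is good to about 2 mm. A picture is of the moment at which its call begins.
- r.finish_job(): hands the job in, once; it reports no verdict.
The state is a dict: "time": time; "joint_pos": joint angles; "joint_vel": joint speeds; "effort": joint torques, N m; "eef_pos": TCP position; "ee_rot": TCP orientation; "wrist_force": force on the tool from outside, world axes, zero at the start; "wrist_torque": the same for the moment, N m; "grip_width": opening from 0.0 (shut) to 1.0 (fully open).
Only numpy, scipy, OpenCV 4.12 (cv2) and the standard library are available. Lean on these libraries where they do the work, as an engineer would, in place of code of your own. Each camera call takes 0.05 s, during which the arm holds its last target. There are 200 camera calls.

TASK

Find the angle at which the dark lacquered sample slips: lift the hinged board slowly by its bar until that sample has just slid down to the brass stop, while the pale cork-soled one beside it stays where it is, and leave the board standing at that tilt. Then keep the angle by pushing the orange gauge slide in along its track by its black post until its nose bears on the green strip under the board, pressed home with a steady push of about 5 N for a second, and leave it there. Touch neither sample, do not jerk the board or force the slide, and leave the other things on the bench alone.

Things in the scene. Friction and masses are not known exactly. Their poses are not given: they have to be found in the camera images.
- base: grey base plate of the slip tester, fixed to the bench, 585 x 180 mm, 12 mm thick. Origin: bench level, straight under the hinge line, midway across. Its x axis runs from the hinge along the plate to the far end (plate spans x -40 to +545 mm), y across, z up. Hinge line is along y, 45 mm above the bench. Two 10 mm high aluminium rails (inner faces at y = +-21.5 mm, x 60 to 534 mm, tops 22 mm above the bench) guide the slide.
- board (a joint): tilt of the board in rad, 0 = level (start), growing as its barred end rises, to 1.0 at most. The hinge is stiff (about 2 N m of friction), so that the board stays where it is left; lifting at the bar takes some 11 to 14 N. The sample slips somewhere between 0.22 and 0.45 rad; the cork-soled one slips some 0.1 rad later.
- board_hinge (a point): point on the board at the middle of the hinge line, in the plane of the board's underside; axes turn with the board: x up the board to the bar, y across, z out of its top. Board (mid-brown wood): 150 mm wide, 12 mm thick, from x -10 to +200 mm. A brass stop bar across it has its uphill face at x = 30 mm and stands 14 mm over its top. A green wear strip, 44 mm wide, is fixed along the middle of the underside (x 30 to 190 mm); it stands out 2 to 10 mm, differing each time.
- bar (a point): middle of the round steel lifting bar, 12 mm diameter, along y, held by two arms at y = +-55 mm beyond the board's free edge; 237 mm from the hinge line and 6 mm above the underside plane. Free gap between bar and board edge 31 mm; the bar is 51 mm above the bench when level.
- sample_center (a point): centre of the dark lacquered wood sample with a small red patch on one side, 50 x 40 x 24 mm, about 120 g, lying flat on the board (50 mm along it), 120 to 150 mm from the hinge, left or right of the board's middle. Slid down to the stop, its centre is at 55 mm along the board.
- reference_center (a point): centre of the pale wood sample with a cork sole, same size, beside the dark one. It must stay where it lies on the board.
- nose (a point): centre of the slide's nose: a brass roller-shaped bar, 12 mm diameter, 30 mm long along y, on top of the orange upright; it is 70 mm above the bench. It meets the wear strip under the board. At the start it stands 290 to 320 mm from the hinge line, beyond the bar, pointing to the board; it passes under the board only when that is raised by more than 0.23 rad.
- post (a point): point on the axis of the slide's black post, 16 mm diameter, 77 mm above the bench; the post's top is at 102 mm, the slide's orange foot below it reaches to 24 mm. The post is 185 mm farther from the hinge than the nose. Push it towards the hinge.
- slide: the orange gauge slide, 0.25 kg, foot 230 x 40 x 12 mm; origin under the nose, x towards the post. Lies loose between the rails, 1.5 mm play each side; moves under about 1 N. The nose meets the sloping strip as a wedge, so the force on it is 1.1 to 1.7 times the push on the post; the contact is hard. A push over 7 or 8 N counts as forcing it, over 10 N pries the board up.
- offcut: bystander: dark wood offcut, 45 x 26 x 16 mm, on the base plate beside the track; origin under its middle.
- pencil: bystander: flat red carpenter's pencil, 160 x 14 x 8 mm, on the base plate on the other side of the track; origin under its middle.
- plane: bystander: small block plane, 160 x 50 x 52 mm; origin under its middle.
- glue: bystander: yellow glue bottle, 56 mm diameter, 150 mm high; origin under its middle.
- varnish: bystander: amber jar, 70 mm diameter, 90 mm high; origin under its middle.
- mallet: bystander: wooden hammer lying on the bench.
- driver: bystander: red screwdriver lying on the bench.
Things that resemble listed ones, but are neither listed nor needed, are in the scene too. Of the things shaped like the slide, the orange one is meant. Leave any blue look-alike of the part that bears sample_center alone.

How it is judged:
On the way, in this order (a step that is already met when the one before it is completed fails the run):
1. the dark sample has slid down to the stop on the raised board, the cork-soled one still in its place (x of sample_center in the frame of board_hinge below 0.068 m and value of joint board above 0.2 rad and x of reference_center in the frame of board_hinge above 0.1 m), for 0.2 s.
2. the slide's nose is pressed steadily on the strip under the board (4 to 12 N at the nose, as a push of about 5 N on the post gives) (contact force between slide and board between 4 and 12 N), for 0.4 s.
At the end, for the whole second after the job is handed in: Board raised by itself (over 0.2 rad); dark sample at the stop (centre under 68 mm from the hinge line along the board); cork-soled one still over 100 mm from it; slide upright, nose under the board and still touching it (over 0.2 N); all at rest (all of step 1 and contact force between slide and board above 0.2 N and z of nose in the frame of board_hinge above -0.019 m and x of nose in the frame of board_hinge below 0.19 m and angle between nose's own z axis and vertical below 0.06 rad and velocity of joint board between -0.02 and 0.02 rad/s and linear speed of each of sample, slide below 0.01 m/s).
It fails at once if a sample is touched by the robot (contact force between any of the arm, the fingers and sample above 0.3 N or contact force between any of the arm, the fingers and reference above 0.3 N).
It fails at once if the board is jerked (turned faster than 0.5 rad/s) (velocity of joint board above 0.5 rad/s or velocity of joint board below -0.5 rad/s).
It fails at once if the board is lowered again (faster than 0.1 rad/s) after the sample has slipped (x of sample_center in the frame of board_hinge below 0.068 m and velocity of joint board below -0.1 rad/s).
It fails at once if the slide is forced against the board with more than 14 N at the nose (contact force between slide and board above 14 N).
It fails at once if another thing on the bench is moved by more than 30 mm (distance of any of offcut, pencil, plane, glue, varnish, mallet, driver from where it was at the start of the episode above 0.03 m).
It also fails if it takes over 72 s, if anything falls off the work surface, if the arm or the gripper's body presses on something with over 40 N, if the wrist force passes 120 N, or if a joint passes its speed limit or range.

## Working session

There is one attempt and no reset: what is moved stays moved. The work goes in short steps, Python scripts to look and compute and a shell command to move; the robot and the scene stay as the last step left them, time stands still between calls to the robot, and variables do not carry over. Pictures are saved under pics/ and viewed, about 8 in all and at most 12, crops included, and the job is handed in when it is done.

```bash
mkdir -p pics
cat > h.py <<'E'
import numpy as np, cv2
from cell import r
def grab(n):
    f=r.grab_frame(n); return f
def pts(f):
    K=np.array(f["K"]); d=f["depth"]; v,u=np.mgrid[:400,:640]
    c=np.stack([(u-K[0,2])/K[0,0]*d,-(v-K[1,2])/K[1,1]*d,-d],-1)
    R=np.array(f["rotation"])
    if R.shape!=(3,3):
        from scipy.spatial.transform import Rotation; R=Rotation.from_quat(R).as_matrix()
    return c@R.T+np.array(f["xyz"])
def save(f,n): cv2.imwrite("pics/"+n,f["pixels"][...,::-1])
E
python3 - <<'E'
from h import *
import pickle
fs={n:grab(n) for n in("scene","top")}
pickle.dump(fs,open("f0.pkl","wb"))
im=np.vstack([fs[n]["pixels"] for n in fs])
for n in fs: save(fs[n],n+"0.png"); print(n,fs[n]["K"],fs[n]["xyz"],fs[n]["rotation"],{k:np.shape(v) for k,v in fs[n].items()})
print(r.observe())
E
```

```text
scene [[476.49894045   0.         326.16341307]
 [  0.         476.49894045 199.88667046]
 [  0.           0.           1.        ]] [ 1.35194946 -0.07963502  1.04924841] [0.25424557 0.22233719 0.63598874 0.69386143] {'pixels': (400, 640, 3), 'depth': (400, 640), 'K': (3, 3), 'xyz': (3,), 'rotation': (4,)}
top [[365.57237449   0.         317.5068003 ]
 [  0.         365.57237449 206.07577965]
 [  0.           0.           1.        ]] [0.28275034 0.01443864 1.23711712] [ 0.07519959 -0.06923993 -0.66191255  0.74257836] {'pixels': (400, 640, 3), 'depth': (400, 640), 'K': (3, 3), 'xyz': (3,), 'rotation': (4,)}
{'time': 0.1, 'joint_pos': array([-1.3269372 ,  0.4693861 , -0.04862812,  1.53353592,  0.0240723 ,
        1.14101732, -0.08230511]), 'joint_vel': array([-0.00028501, -0.00052102,  0.00055252, -0.00162722,  0.00033122,
       -0.00088531,  0.00027931]), 'effort': array([ 1.29819986e-03, -5.11519504e+01, -4.66421514e-02, -2.38393790e+01,
        1.08496402e-02,  4.24343452e-03,  8.82765328e-08]), 'eef_pos': array([0.18165928, 0.64956363, 0.23036572]), 'ee_rot': array([ 1.35936786e-01,  9.90717121e-01, -8.74522369e-04, -1.09622874e-04]), 'wrist_force': array([ 0.38907332,  0.65659251, -0.19775242]), 'wrist_torque': array([-0.00687587, -0.0014397 ,  0.00335438]), 'grip_width': 1.0003968920084794}
```

View pics/scene0.png

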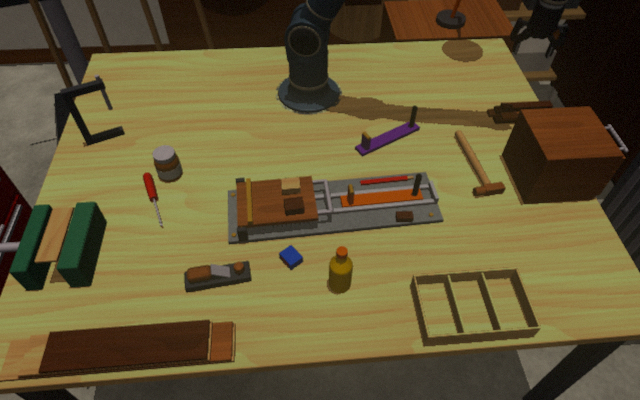

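View pics/top0.png

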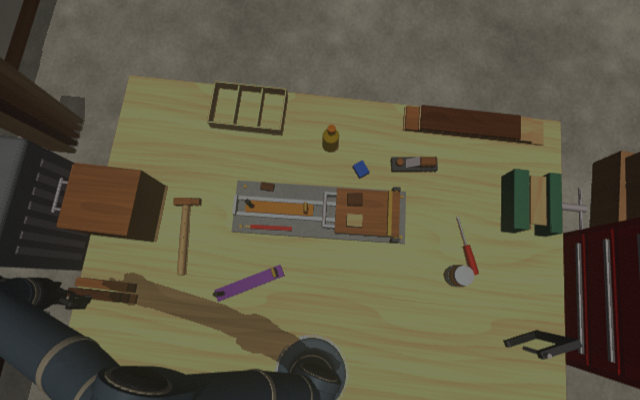

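Scene view: tester at about (228–442, 175–240), hinge at the left, orange slide at (345–425, 200), dark sample at (294, 205). In the top view the base x axis runs left (about +y world). The purple and blue look-alikes are off the tester.

Run:
```python
from h import *
import pickle
fs=pickle.load(open("f0.pkl","rb"))
for n in fs:
    f=fs[n];P=pts(f);hsv=cv2.cvtColor(f["pixels"],cv2.COLOR_RGB2HSV)
    ok=f["depth"]>0
    x0,y0,x1,y1=(215,165,450,250) if n=="scene" else (225,172,412,250)
    roi=np.zeros_like(ok);roi[y0:y1,x0:x1]=1
    H,S,V=[hsv[...,i].astype(int) for i in range(3)]
    print(n)
    org=roi&ok&(H>7)&(H<16)&(S>200)&(V>130)
    q=P[org]; print("orange",org.sum(),q.min(0),q.max(0),np.median(q,0))
    q2=q[abs(q[:,2]-.024)<.006]
    if len(q2)>10:
        c=q2[:,:2].mean(0);_,_,vt=np.linalg.svd(q2[:,:2]-c);t=(q2[:,:2]-c)@vt[0];print(" foot",len(q2),c,vt[0],t.min(),t.max())
    gry=roi&ok&(S<50)&(abs(P[...,2]-.012)<.006)
    m=cv2.morphologyEx(gry.astype(np.uint8),cv2.MORPH_OPEN,np.ones((2,2)))>0
    g=P[m][:,:2].astype(np.float32)
    print(" plate rect",cv2.minAreaRect(g),cv2.boxPoints(cv2.minAreaRect(g)).tolist())
    # things above 0.058
    hi=roi&ok&(P[...,2]>.042)&(P[...,2]<.13)
    nl,lab,st,ce=cv2.connectedComponentsWithStats(hi.astype(np.uint8))
    for i in range(1,nl):
        if st[i,4]>4:
            q=P[lab==i];print("  blob",st[i],q.mean(0).round(3),q.min(0).round(3),q.max(0).round(3))
    f2=f["pixels"][y0:y1,x0:x1,::-1]
    save({"pixels":cv2.resize(f2,None,fx=3.4,fy=3.4,interpolation=cv2.INTER_CUBIC)[...,::-1]},n+"crop.png")
```

```text
scene
orange 691 [0.49077844 0.01301823 0.01753696] [0.76230576 0.28309104 0.15205524] [0.51533232 0.16538625 0.02334901]
 foot 661 [0.51436992 0.16856885] [ 0.03716086 -0.9993093 ] -0.11448205383648317 0.11332082580895415
 plate rect ((0.8891041278839111, 0.05679503083229065), (0.9079136848449707, 0.581635057926178), 3.393934726715088) [[0.4187268614768982, 0.3202279210090637], [0.4531601071357727, -0.26038700342178345], [1.3594813346862793, -0.20663785934448242], [1.3250482082366943, 0.37397706508636475]]
  blob [413 173   9  19 105] [0.512 0.263 0.077] [0.501 0.256 0.043] [0.52  0.273 0.103]
  blob [ 236  176   98   59 3931] [ 0.536 -0.119  0.06 ] [ 0.433 -0.234  0.042] [0.625 0.026 0.086]
  blob [348 184   7  16  86] [0.521 0.079 0.064] [0.5   0.073 0.042] [0.534 0.087 0.08 ]
topTraceback (most recent call last):
  File "<stdin>", line 12, in <module>
    return umr_minimum(a, axis, None, out, keepdims, initial, where)
ValueError: zero-size array to reduction operation minimum which has no identity
```

View pics/scenecrop.png

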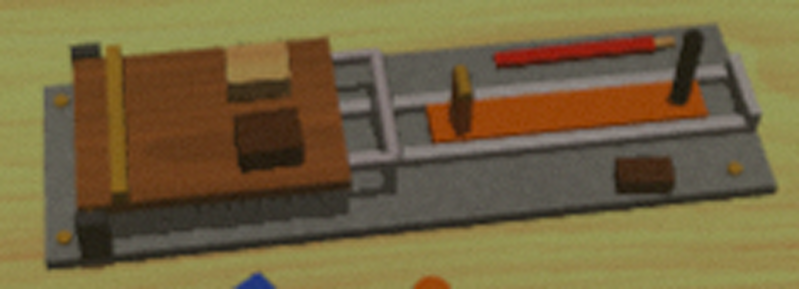

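Crop: board at (75–350, 40–210), dark sample (270, 140), bar at (385, 105), nose (462, 95), post (685, 65), pencil and offcut beside the track. Now the frame is fitted.

Run:
```python
from h import *
import pickle
fs=pickle.load(open("f0.pkl","rb"))
for n in fs:
    f=fs[n];P=pts(f);hsv=cv2.cvtColor(f["pixels"],cv2.COLOR_RGB2HSV)
    ok=(f["depth"]>0)&(P[...,0]>.38)&(P[...,0]<.66)&(P[...,1]>-.3)&(P[...,1]<.35)
    H,S,V=[hsv[...,i].astype(int) for i in range(3)]
    print(n)
    # plate: everything 8mm above bench
    m=(ok&(P[...,2]>.007)&(P[...,2]<.11)).astype(np.uint8)
    nl,lab,st,ce=cv2.connectedComponentsWithStats(m); i=1+np.argmax(st[1:,4])
    q=P[(lab==i)]; rect=cv2.minAreaRect(q[:,:2].astype(np.float32)); print(" plate",rect,cv2.boxPoints(rect).round(3).tolist())
    o=ok&(H>6)&(H<18)&(S>200)&(V>100)&(abs(P[...,2]-.024)<.007)
    q=P[o]; 
    if len(q)>10: 
        rect=cv2.minAreaRect(q[:,:2].astype(np.float32));print(" foot",len(q),rect,q[:,2].mean())
    for nm,lo,hi,xa,xb,ya,yb in [("posttop",.094,.115,.4,.6,.2,.33),("nose",.06,.09,.4,.6,.05,.1),("bar",.04,.065,.4,.65,.01,.05),("samples",.074,.1,.4,.65,-.2,.0),("stop",.064,.08,.4,.65,-.24,-.16),("board",.05,.062,.4,.65,-.24,.03)]:
        s=(P[...,2]>lo)&(P[...,2]<hi)&(P[...,0]>xa)&(P[...,0]<xb)&(P[...,1]>ya)&(P[...,1]<yb)&ok
        if nm=="stop":s&=(H>15)
        q=P[s]
        if len(q)>3: print(" ",nm,len(q),q.mean(0).round(4),q.min(0).round(3),q.max(0).round(3), np.round(cv2.minAreaRect(q[:,:2].astype(np.float32))[2],1))
```

```text
scene
 plate ((0.5203670859336853, 0.03366914391517639), (0.19240665435791016, 0.5859513282775879), 2.1221702098846436) [[0.4129999876022339, 0.3230000138282776], [0.4350000023841858, -0.2630000114440918], [0.6269999742507935, -0.25600001215934753], [0.6060000061988831, 0.33000001311302185]]
 foot 741 ((0.5140573382377625, 0.1688302755355835), (0.04415971785783768, 0.22844178974628448), 1.9276070594787598) 0.023297013210618056
  posttop 29 [0.5096 0.2637 0.0997] [0.501 0.256 0.095] [0.517 0.271 0.103] 84.3
  nose 57 [0.5198 0.0795 0.0711] [0.5   0.074 0.061] [0.534 0.087 0.08 ] 2.9
  bar 153 [0.5266 0.0171 0.0547] [0.46  0.01  0.046] [0.581 0.026 0.061] 0.7
  samples 493 [ 0.5297 -0.0815  0.0801] [ 0.459 -0.197  0.074] [ 0.598 -0.051  0.086] 4.2
  stop 210 [ 0.5343 -0.1947  0.0706] [ 0.454 -0.204  0.065] [ 0.608 -0.186  0.076] 2.6
  board 2956 [ 0.5339 -0.1221  0.0564] [ 0.433 -0.234  0.05 ] [0.624 0.026 0.062] 2.6
top
 plate ((0.5177968144416809, 0.031233996152877808), (0.18736110627651215, 0.5862236022949219), 2.6340150833129883) [[0.41100001335144043, 0.3199999928474426], [0.43799999356269836, -0.26600000262260437], [0.625, -0.25699999928474426], [0.5979999899864197, 0.328000009059906]]
  posttop 19 [0.5075 0.2626 0.1017] [0.501 0.255 0.097] [0.515 0.269 0.107] 52.8
  nose 35 [0.5144 0.0784 0.073 ] [0.501 0.073 0.062] [0.53  0.084 0.078] 0.5
  bar 119 [0.521  0.0163 0.0559] [0.46 0.01 0.05] [0.578 0.024 0.062] 1.6
  samples 412 [ 0.5251 -0.086   0.0807] [ 0.468 -0.199  0.074] [ 0.601 -0.052  0.09 ] 4.2
  stop 182 [ 0.5279 -0.196   0.0711] [ 0.455 -0.205  0.065] [ 0.602 -0.187  0.077] 2.6
  board 2465 [ 0.5231 -0.1207  0.057 ] [ 0.437 -0.237  0.05 ] [0.623 0.024 0.062] 3.0
```

```bash
cat >> h.py <<'E'
from scipy.spatial.transform import Rotation as Ro
E0=np.array([-.041,.9992,0]); HINGE=np.array([.529,-.220,.045])
def goal(p,q=None,s=None):
    "shift (units of 30mm) and turn from measured pose to p,q in tool axes"
    s=s or r.observe(); R=Ro.from_quat(s["ee_rot"])
    t=R.inv().apply(np.array(p)-s["eef_pos"])/.03
    rv=(R.inv()*q).as_rotvec() if q is not None else np.zeros(3)
    print("pose",s["eef_pos"].round(4),"shift",t.round(2),"turn",rv.round(3)); return t
def down(y=E0):
    z=np.array([0,0,-1.]); x=np.cross(y,z); return Ro.from_matrix(np.stack([x,y,z],1))
E
python3 - <<'E'
from h import *
import pickle
bar=HINGE+.237*E0; print(bar)
goal([bar[0],bar[1],.20],down())
fs=pickle.load(open("f0.pkl","rb"))
a=np.array([.182,.65]);b=bar[:2];u=(b-a)/np.linalg.norm(b-a)
P=pts(fs["scene"]).reshape(-1,3); t=(P[:,:2]-a)@u; d=abs((P[:,:2]-a)@[-u[1],u[0]])
for k in np.arange(0,.8,.1):
    m=(t>k)&(t<k+.1)&(d<.09)&(P[:,2]<.5); print(k.round(1),P[m,2].max().round(3) if m.any() else None)
E
```

```text
[0.519283  0.0168104 0.045    ]
pose [0.1817 0.6496 0.2304] shift [-16.52 -17.28   1.04] turn [-0.002 -0.    -0.314]
0.0 0.429
0.1 0.022
0.2 0.032
0.3 0.007
0.4 0.025
0.5 0.028
0.6 0.08
0.7 0.086
```

```bash
python3 -m handwheel '[-1.3,-1.4,0.1,0,0,-0.03,0, -2.9,-3.05,0.2,0,0,-0.06,0, -4.5,-4.7,0.3,0,0,-0.09,0, -6.1,-6.4,0.4,0,0,-0.12,0, -7.7,-8.05,0.5,0,0,-0.15,0.3, -9.3,-9.75,0.6,0,0,-0.18,0.6, -10.9,-11.4,0.7,0,0,-0.21,0.65, -12.5,-13.1,0.8,0,0,-0.25,0.65, -14.1,-14.75,0.9,0,0,-0.28,0.65, -15.6,-16.4,1.0,0,0,-0.314,0.65]'
python3 - <<'E'
from h import *
bar=HINGE+.237*E0
goal([bar[0],bar[1],.09],down()); print(r.observe()["grip_width"])
E
```

```text
time: 1.35
eef_pos: [0.473, 0.1015, 0.2038]
ee_rot: [-0.021, 1.0, 0.0, 0.0]
wrist_force: [1.3, 0.6, -0.1]
grip_width: 0.35
pose [0.473  0.1015 0.2038] shift [-1.42 -2.89  3.79] turn [0.    0.    0.002]
0.34951771000882786
```

```bash
python3 -m handwheel '[-0.3,-0.6,0,0,0,0,0.65, -0.6,-1.12,0,0,0,0,0.65, -0.6,-1.12,0.5,0,0,0,0.65, -0.6,-1.12,1,0,0,0,0.65, -0.6,-1.12,1.5,0,0,0,0.65, -0.6,-1.12,2,0,0,0,0.65, -0.6,-1.12,2.5,0,0,0,0.65, -0.6,-1.12,3,0,0,0,0.65, -0.6,-1.12,3,0,0,0,0.65, -0.6,-1.12,3,0,0,0,0.65]'
python3 - <<'E'
from h import *
bar=HINGE+.237*E0
goal([bar[0],bar[1],.034],down()); print(r.observe()["grip_width"])
f=grab("scene"); save({"pixels":cv2.resize(f["pixels"][130:270,200:460],None,fx=3,fy=3,interpolation=cv2.INTER_CUBIC)},"a1.png")
E
```

```text
time: 2.6
eef_pos: [0.4922, 0.0704, 0.1141]
ee_rot: [-0.021, 1.0, 0.0, 0.0]
wrist_force: [0.3, -0.2, 0.9]
grip_width: 0.347
pose [0.4922 0.0704 0.1141] shift [-0.83 -1.82  2.67] turn [0.    0.001 0.   ]
0.34673676582542456
```

View pics/a1.png

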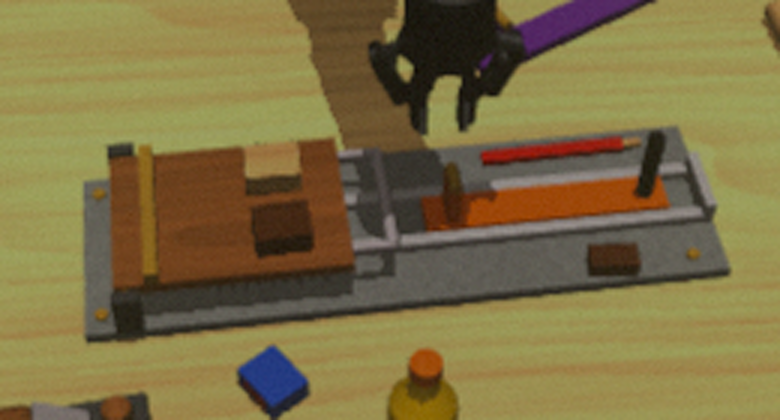

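Picture: open fingers at (440, 100), above and clear of the bar (380, 190). The call works from the pose actually reached; correct sideways first and then go down.

```bash
python3 -m handwheel '[-0.2,-0.5,0,0,0,0,0.65, -0.5,-1.1,0,0,0,0,0.65, -0.8,-1.8,0,0,0,0,0.65, -0.83,-1.82,0,0,0,0,0.65, -0.83,-1.82,0.3,0,0,0,0.65, -0.83,-1.82,0.6,0,0,0,0.65, -0.83,-1.82,0.9,0,0,0,0.65, -0.83,-1.82,1,0,0,0,0.65, -0.83,-1.82,1,0,0,0,0.65, -0.83,-1.82,1,0,0,0,0.65]'
python3 - <<'E'
from h import *
bar=HINGE+.237*E0
goal([bar[0],bar[1],.034],down()); print(r.observe()["wrist_force"])
f=grab("scene"); save({"pixels":cv2.resize(f["pixels"][150:250,230:430],None,fx=4,fy=4,interpolation=cv2.INTER_CUBIC)},"a2.png")
P=pts(f);
E
```

```text
time: 3.9
eef_pos: [0.5192, 0.017, 0.0841]
ee_rot: [-0.021, 1.0, 0.0, 0.0]
wrist_force: [0.1, -0.5, 0.1]
grip_width: 0.35
pose [0.5192 0.017  0.0841] shift [-0.   -0.01  1.67] turn [0. 0. 0.]
[ 0.11470984 -0.45777003  0.09656801]
```

View pics/a2.png

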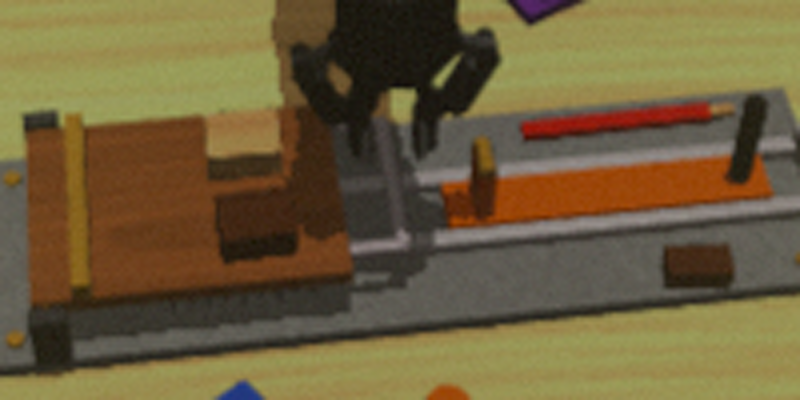

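Fingers (360, 150) and (425, 150) straddle the bar (385, 150). Descend and close.

```bash
python3 -m handwheel '[0,0,0.4,0,0,0,0.65, 0,0,0.8,0,0,0,0.65, 0,0,1.2,0,0,0,0.65, 0,0,1.5,0,0,0,0.65, 0,0,1.67,0,0,0,0.65, 0,0,1.67,0,0,0,0.65, 0,0,1.67,0,0,0,0.72, 0,0,1.67,0,0,0,0.78, 0,0,1.67,0,0,0,0.85, 0,0,1.67,0,0,0,1]'; python3 -m handwheel '[0,0,0,0,0,0,1, 0,0,0,0,0,0,1, 0,-0.002,-0.079,-0.01,0,0,1, 0,-0.002,-0.158,-0.02,0,0,1, 0,-0.002,-0.237,-0.03,0,0,1, 0,-0.004,-0.316,-0.04,0,0,1, 0,-0.008,-0.395,-0.05,0,0,1, 0,-0.012,-0.474,-0.06,0,0,1, 0,-0.017,-0.553,-0.07,0,0,1, 0,-0.022,-0.632,-0.08,0,0,1]'
python3 - <<'E'
from h import *
s=r.observe();print(s["wrist_force"],s["wrist_torque"],s["grip_width"]*85)
E
```

```text
time: 5.2
eef_pos: [0.5192, 0.0183, 0.0343]
ee_rot: [-0.021, 1.0, 0.001, 0.0]
wrist_force: [-1.6, 4.5, 3.3]
grip_width: 0.118
time: 6.45
eef_pos: [0.5191, 0.0185, 0.0516]
ee_rot: [-0.021, 0.999, 0.041, -0.001]
wrist_force: [4.0, 7.9, -10.9]
grip_width: 0.114
[  3.95858885   7.93680135 -10.86002282] [ 1.40952301 -0.87234877 -0.02526182] 9.703040108528642
```

Gripped, and the board is lifting with about 11 N as expected. Continue to 0.20 rad.

```bash
python3 -m handwheel '[0,0.005,-0.095,-0.012,0,0,1, 0,0.01,-0.19,-0.024,0,0,1, 0,0.015,-0.284,-0.036,0,0,1, 0,0.02,-0.379,-0.048,0,0,1, 0,0.02,-0.474,-0.06,0,0,1, 0,0.02,-0.568,-0.072,0,0,1, 0,0.015,-0.663,-0.084,0,0,1, 0,0.01,-0.757,-0.096,0,0,1, 0,0.005,-0.85,-0.108,0,0,1, 0,0,-0.946,-0.12,0,0,1]'
cat >> h.py <<'E'
def tilt(show=None):
    s=r.observe(); R=Ro.from_quat(s["ee_rot"]); g=s["eef_pos"]-.019*R.as_matrix()[:,2]; v=g-HINGE
    print("t",s["time"],"tool tilt",round(np.arcsin(-R.as_matrix()[:,2]@E0*-1),3),"bar tilt",round(np.arctan2(v[2],v@E0)-.0253,3),"F",s["wrist_force"].round(1))
    f=grab("scene");P=pts(f);X=(P-HINGE);N=np.cross(E0,[0,0,1.]);N=-N
    bx=X@E0;by=X@N;bz=X[...,2]
    rr=(f["depth"]>0)&(abs(by)<.07)&(bx>0.04)&(bx<.195)
    # board plane: wood brown points at margin strip
    m=rr&(bz>0)&(bz<.15)
    A=np.stack([bx[m],np.ones(m.sum())],1);k=np.linalg.lstsq(A,bz[m],rcond=None)[0]
    for _ in range(8):
        e=A@k-bz[m];i=abs(e)<.006;k=np.linalg.lstsq(A[i],bz[m][i],rcond=None)[0]
    th=np.arctan(k[0]);ux=np.cos(th)*bx+np.sin(th)*bz;uz=-np.sin(th)*bx+np.cos(th)*bz
    h=(f["depth"]>0)&(abs(by)<.075)&(ux>.032)&(ux<.19)&(uz>.012+.018)&(uz<.045)
    V=f["pixels"].max(-1)
    print(" board plane tilt",th.round(3),"offs",k[1].round(4))
    for nm,q in(("y>0",h&(by>0)),("y<0",h&(by<0))):
        if q.sum()>5: print("  ",nm,q.sum(),"x %.3f..%.3f"%tuple(np.percentile(ux[q],[3,97])),"V",np.median(V[q]),"y",by[q].mean().round(3))
    if show: save({"pixels":cv2.resize(f["pixels"][130:250,220:460],None,fx=3,fy=3,interpolation=cv2.INTER_CUBIC)},show)
E
python3 -c "
from h import *
tilt('b1.png')"
```

```text
time: 7.7
eef_pos: [0.5192, 0.0161, 0.0799]
ee_rot: [-0.021, 0.995, 0.101, -0.002]
wrist_force: [5.0, 7.1, -9.7]
grip_width: 0.122
t 7.7 tool tilt 0.202 bar tilt 0.201 F [ 5.   7.1 -9.7]
 board plane tilt 0.191 offs 0.0119
   y>0 230 x 0.116..0.163 V 88.0 y 0.031
   y<0 249 x 0.118..0.165 V 49.0 y -0.04
```

View pics/b1.png

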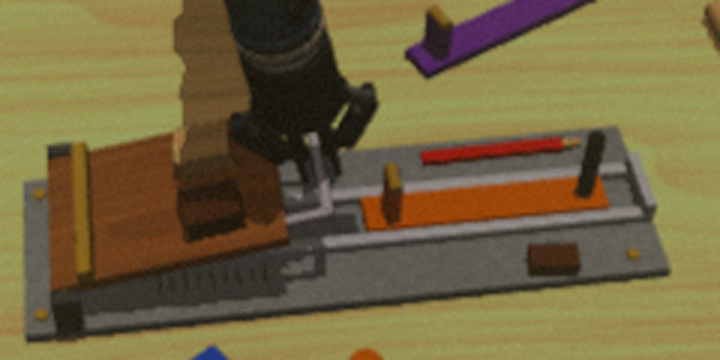

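Board is up 0.20 rad with both samples still in place (dark at (212, 205), pale behind it at (200, 160)); fingers are clear of them. Now slow steps of 0.03 rad.

```bash
python3 -m handwheel '[0,0,-0.024,-0.003,0,0,1, 0,0,-0.047,-0.006,0,0,1, 0,0,-0.071,-0.009,0,0,1, 0,0,-0.095,-0.012,0,0,1, 0,0,-0.119,-0.015,0,0,1, 0,0,-0.142,-0.018,0,0,1, 0,0,-0.166,-0.021,0,0,1, 0,0,-0.19,-0.024,0,0,1, 0,0,-0.213,-0.027,0,0,1, 0,0,-0.237,-0.03,0,0,1]' && python3 -c "
from h import *
tilt()"
```

```text
time: 9.0
eef_pos: [0.5193, 0.0149, 0.0869]
ee_rot: [-0.021, 0.993, 0.116, -0.002]
wrist_force: [4.7, 9.0, -9.8]
grip_width: 0.119
t 9.0 tool tilt 0.232 bar tilt 0.231 F [ 4.7  9.  -9.8]
 board plane tilt 0.221 offs 0.0118
   y>0 230 x 0.115..0.163 V 87.5 y 0.031
   y<0 249 x 0.118..0.165 V 46.0 y -0.04
```

```bash
python3 -m handwheel '[0,0,-0.024,-0.003,0,0,1, 0,0,-0.047,-0.006,0,0,1, 0,0,-0.071,-0.009,0,0,1, 0,0,-0.095,-0.012,0,0,1, 0,0,-0.119,-0.015,0,0,1, 0,0,-0.142,-0.018,0,0,1, 0,0,-0.166,-0.021,0,0,1, 0,0,-0.19,-0.024,0,0,1, 0,0,-0.213,-0.027,0,0,1, 0,0,-0.237,-0.03,0,0,1]' && python3 -c "
from h import *
tilt()"
```

```text
time: 10.3
eef_pos: [0.5193, 0.0136, 0.0939]
ee_rot: [-0.021, 0.991, 0.131, -0.003]
wrist_force: [4.5, 9.4, -8.3]
grip_width: 0.115
t 10.3 tool tilt 0.263 bar tilt 0.261 F [ 4.5  9.4 -8.3]
 board plane tilt 0.251 offs 0.0119
   y>0 233 x 0.115..0.163 V 87.0 y 0.031
   y<0 249 x 0.118..0.166 V 43.0 y -0.04
```

```bash
python3 -m handwheel '[0,0,-0.024,-0.003,0,0,1, 0,0,-0.047,-0.006,0,0,1, 0,0,-0.071,-0.009,0,0,1, 0,0,-0.095,-0.012,0,0,1, 0,0,-0.119,-0.015,0,0,1, 0,0,-0.142,-0.018,0,0,1, 0,0,-0.166,-0.021,0,0,1, 0,0,-0.19,-0.024,0,0,1, 0,0,-0.213,-0.027,0,0,1, 0,0,-0.237,-0.03,0,0,1]' && python3 -c "
from h import *
tilt()"
```

```text
time: 11.6
eef_pos: [0.5194, 0.012, 0.1009]
ee_rot: [-0.021, 0.989, 0.146, -0.003]
wrist_force: [3.5, 10.7, -8.5]
grip_width: 0.115
t 11.6 tool tilt 0.293 bar tilt 0.29 F [ 3.5 10.7 -8.5]
 board plane tilt 0.279 offs 0.0123
   y>0 230 x 0.116..0.163 V 87.0 y 0.031
   y<0 253 x 0.118..0.166 V 41.0 y -0.04
```

```bash
python3 -m handwheel '[0,0,-0.024,-0.003,0,0,1, 0,0,-0.047,-0.006,0,0,1, 0,0,-0.071,-0.009,0,0,1, 0,0,-0.095,-0.012,0,0,1, 0,0,-0.119,-0.015,0,0,1, 0,0,-0.142,-0.018,0,0,1, 0,0,-0.166,-0.021,0,0,1, 0,0,-0.19,-0.024,0,0,1, 0,0,-0.213,-0.027,0,0,1, 0,0,-0.237,-0.03,0,0,1]' && python3 -c "
from h import *
tilt()"
```

```text
time: 12.9
eef_pos: [0.5195, 0.0102, 0.1078]
ee_rot: [-0.021, 0.987, 0.161, -0.004]
wrist_force: [3.6, 10.1, -7.9]
grip_width: 0.113
t 12.9 tool tilt 0.323 bar tilt 0.32 F [ 3.6 10.1 -7.9]
 board plane tilt 0.309 offs 0.0123
   y>0 221 x 0.116..0.163 V 87.0 y 0.03
   y<0 251 x 0.119..0.165 V 41.0 y -0.04
```

```bash
python3 -m handwheel '[0,0,-0.024,-0.003,0,0,1, 0,0,-0.047,-0.006,0,0,1, 0,0,-0.071,-0.009,0,0,1, 0,0,-0.095,-0.012,0,0,1, 0,0,-0.119,-0.015,0,0,1, 0,0,-0.142,-0.018,0,0,1, 0,0,-0.166,-0.021,0,0,1, 0,0,-0.19,-0.024,0,0,1, 0,0,-0.213,-0.027,0,0,1, 0,0,-0.237,-0.03,0,0,1]' && python3 -c "
from h import *
tilt()"
```

```text
time: 14.2
eef_pos: [0.5196, 0.0083, 0.1146]
ee_rot: [-0.021, 0.984, 0.176, -0.004]
wrist_force: [5.0, 11.0, -8.9]
grip_width: 0.111
t 14.2 tool tilt 0.354 bar tilt 0.35 F [ 5.  11.  -8.9]
 board plane tilt 0.338 offs 0.0125
   y>0 219 x 0.115..0.161 V 87.0 y 0.031
   y<0 244 x 0.118..0.166 V 41.0 y -0.04
```

```bash
python3 -m handwheel '[0,0,-0.024,-0.003,0,0,1, 0,0,-0.047,-0.006,0,0,1, 0,0,-0.071,-0.009,0,0,1, 0,0,-0.095,-0.012,0,0,1, 0,0,-0.119,-0.015,0,0,1, 0,0,-0.142,-0.018,0,0,1, 0,0,-0.166,-0.021,0,0,1, 0,0,-0.19,-0.024,0,0,1, 0,0,-0.213,-0.027,0,0,1, 0,0,-0.237,-0.03,0,0,1]' && python3 -c "
from h import *
tilt()"
```

```text
time: 15.5
eef_pos: [0.5197, 0.0061, 0.1214]
ee_rot: [-0.021, 0.981, 0.191, -0.004]
wrist_force: [5.7, 12.2, -8.2]
grip_width: 0.114
t 15.5 tool tilt 0.384 bar tilt 0.38 F [ 5.7 12.2 -8.2]
 board plane tilt 0.368 offs 0.0126
   y>0 207 x 0.115..0.160 V 87.0 y 0.03
   y<0 234 x 0.034..0.081 V 63.0 y -0.041
```

The dark sample is at the stop (0.034–0.081 along the board), the cork-soled one unmoved. Relax the arm's load and open gently.

```bash
python3 -m handwheel '[0,0,0,0,0,0,1, 0,0.02,0.01,0,0,0,1, 0,0.04,0.02,0,0,0,1, 0,0.06,0.03,0,0,0,1, 0,0.06,0.03,0,0,0,0.87, 0,0.06,0.03,0,0,0,0.82, 0,0.06,0.03,0,0,0,0.77, 0,0.06,0.03,0,0,0,0.72, 0,0.06,0.03,0,0,0,0.66, 0,0.06,0.03,0,0,0,0.65]' && python3 -c "
from h import *
tilt()"
```

```text
time: 16.8
eef_pos: [0.5195, 0.0042, 0.1219]
ee_rot: [-0.02, 0.982, 0.189, -0.004]
wrist_force: [0.4, 0.7, 0.3]
grip_width: 0.349
t 16.8 tool tilt 0.38 bar tilt 0.385 F [0.4 0.7 0.3]
 board plane tilt 0.367 offs 0.013
   y>0 201 x 0.115..0.163 V 86.0 y 0.029
   y<0 239 x 0.033..0.081 V 63.0 y -0.041
```

Released; board and samples unchanged. Retreat along the tool, then compute the way to the post.

```bash
python3 -m handwheel '[0,0,-0.3,0,0,0,0.65, 0,0,-0.7,0,0,0,0.65, 0,0,-1.2,0,0,0,0.65, 0,0,-1.7,0,0,0,0.65, 0,0,-2.2,0,0,0,0.65, 0,0,-2.7,0,0,0,0.65, 0,0.2,-3.1,0.08,0,0,0.65, 0,0.5,-3.2,0.16,0,0,0.65, 0,0.9,-3.2,0.24,0,0,0.8, 0,1.2,-3.2,0.3,0,0,1]'
python3 - <<'E'
from h import *
tilt()
p=HINGE+.530*E0; goal([p[0],p[1],.19],down())
E
```

```text
time: 18.1
eef_pos: [0.5197, 0.0029, 0.2254]
ee_rot: [-0.021, 0.999, 0.039, -0.0]
wrist_force: [-0.8, -0.3, -0.3]
grip_width: 0.011
t 18.1 tool tilt 0.078 bar tilt 0.707 F [-0.8 -0.3 -0.3]
 board plane tilt 0.368 offs 0.0128
   y>0 230 x 0.115..0.163 V 144.0 y 0.031
   y<0 235 x 0.034..0.081 V 63.0 y -0.041
pose [0.5199 0.0061 0.2259] shift [-0.05 10.    1.99] turn [0.079 0.002 0.005]
```

```bash
python3 -m handwheel '[0,1,0,0.02,0,0,1, 0,2.4,0,0.04,0,0,1, 0,3.9,0.2,0.06,0,0,1, 0,5.4,0.5,0.079,0,0,1, 0,6.9,1,0.079,0,0,1, -0.05,8.3,1.5,0.079,0,0,1, -0.05,9.5,1.9,0.079,0,0,1, -0.05,10,2,0.079,0,0,1, -0.05,10,2,0.079,0,0,1, -0.05,10,2,0.079,0,0,1]'
python3 - <<'E'
from h import *
p=HINGE+.530*E0; goal([p[0],p[1],.060],down())
for n in("scene","top"):
    f=grab(n);P=pts(f)
    if n=="scene": save({"pixels":cv2.resize(f["pixels"][120:250,240:480],None,fx=3,fy=3,interpolation=cv2.INTER_CUBIC)},"c1.png")
E
```

```text
time: 19.4
eef_pos: [0.5095, 0.3037, 0.189]
ee_rot: [-0.019, 1.0, 0.0, 0.0]
wrist_force: [0.1, -1.1, 0.1]
grip_width: -0.003
pose [0.5095 0.3037 0.189 ] shift [0.07 0.2  4.3 ] turn [ 0.     0.001 -0.003]
```

View pics/c1.png

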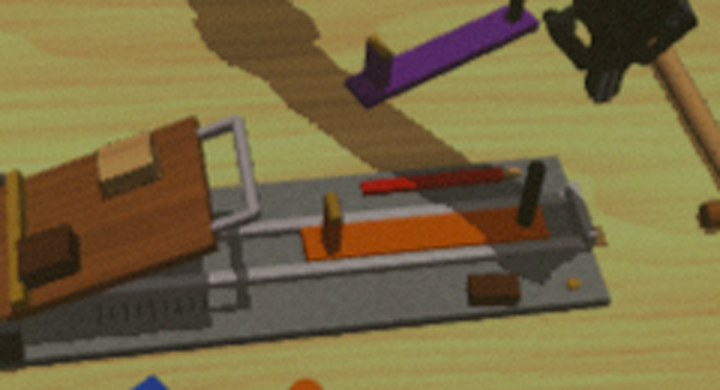

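Board stands tilted with the dark sample at the stop (45, 250) and pale one in place (128, 160); gripper (600, 60) is behind the post (530, 195). Descend.

```bash
python3 -m handwheel '[0,0.2,0.4,0,0,0,1, 0,0.2,1,0,0,0,1, 0,0.2,1.7,0,0,0,1, 0,0.2,2.4,0,0,0,1, 0,0.2,3.1,0,0,0,1, 0,0.2,3.7,0,0,0,1, 0,0.2,4.1,0,0,0,1, 0,0.2,4.3,0,0,0,1, 0,0.2,4.3,0,0,0,1, 0,0.2,4.3,0,0,0,1]'
python3 - <<'E'
from h import *
s=r.observe(); print(s["wrist_force"], (s["eef_pos"]-HINGE)@E0, (s["eef_pos"]-HINGE)@np.cross(E0,[0,0,-1]))
f=grab("top"); save({"pixels":cv2.resize(f["pixels"][170:250,215:415],None,fx=4,fy=4,interpolation=cv2.INTER_CUBIC)},"c2.png")
E
```

```text
time: 20.75
eef_pos: [0.5088, 0.3124, 0.0603]
ee_rot: [-0.021, 1.0, 0.001, 0.001]
wrist_force: [-0.0, 0.9, 0.0]
grip_width: 0.0
[-0.04664171  0.94140592  0.04118187] 0.5327781950265446 -0.0016181724053636543
```

View pics/c2.png

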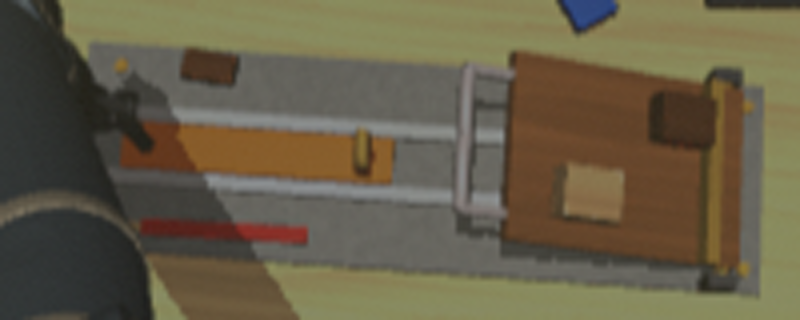

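Fingers at (140, 130) are just beyond the post, and the pencil and offcut are clear. Push.

```bash
python3 -m handwheel '[0,-0.2,0,0,0,0,1, 0,-0.4,0,0,0,0,1, 0,-0.6,0,0,0,0,1, 0,-0.8,0,0,0,0,1, 0,-1,0,0,0,0,1, 0,-1.25,0,0,0,0,1, 0,-1.5,0,0,0,0,1, 0,-1.75,0,0,0,0,1, 0,-2,0,0,0,0,1, 0,-2.25,0,0,0,0,1]'
cat >> h.py <<'E'
def slide(show=None):
    s=r.observe(); N=np.cross(E0,[0,0,-1])
    print("tool base x %.4f y %.4f"%((s["eef_pos"]-HINGE)@E0,(s["eef_pos"]-HINGE)@N),"z",s["eef_pos"][2].round(4),"push",(s["wrist_force"]@E0).round(2),s["wrist_force"].round(1))
    f=grab("scene");P=pts(f)-HINGE;bx=P@E0;by=P@N;z=P[...,2]+.045
    hsv=cv2.cvtColor(f["pixels"],cv2.COLOR_RGB2HSV)
    o=(f["depth"]>0)&(abs(by)<.03)&(hsv[...,0]>6)&(hsv[...,0]<18)&(hsv[...,1]>200)&(hsv[...,2]>60)&(abs(z-.024)<.006)&(bx>0)&(bx<.55)
    print(" foot x",np.percentile(bx[o],[1,99]).round(4),o.sum())
    if show: save({"pixels":cv2.resize(f["pixels"][130:250,220:460],None,fx=3,fy=3,interpolation=cv2.INTER_CUBIC)},show)
E
python3 -c "
from h import *
slide()"
```

```text
time: 22.05
eef_pos: [0.5112, 0.2442, 0.0596]
ee_rot: [-0.021, 1.0, 0.001, 0.0]
wrist_force: [0.1, 1.4, 2.9]
grip_width: -0.001
tool base x 0.4645 y -0.0012 z 0.0596 push 1.38 [0.1 1.4 2.9]
 foot x [0.2254 0.4484] 758
```

```bash
python3 -m handwheel '[0,-0.3,0,0,0,0,1, 0,-0.7,0,0,0,0,1, 0,-1.2,0,0,0,0,1, 0,-1.7,0,0,0,0,1, 0,-2.2,0,0,0,0,1, 0,-2.7,0,0,0,0,1, 0,-3.2,0,0,0,0,1, 0,-3.6,0,0,0,0,1, 0,-3.9,0,0,0,0,1, 0,-4.1,0,0,0,0,1]'
python3 -c "
from h import *
slide('d1.png')"
```

```text
time: 23.35
eef_pos: [0.5163, 0.1213, 0.0595]
ee_rot: [-0.021, 1.0, 0.001, 0.0]
wrist_force: [1.0, 2.0, 4.0]
grip_width: -0.002
tool base x 0.3415 y -0.0013 z 0.0595 push 1.91 [1. 2. 4.]
 foot x [0.143  0.3265] 555
```

View pics/d1.png

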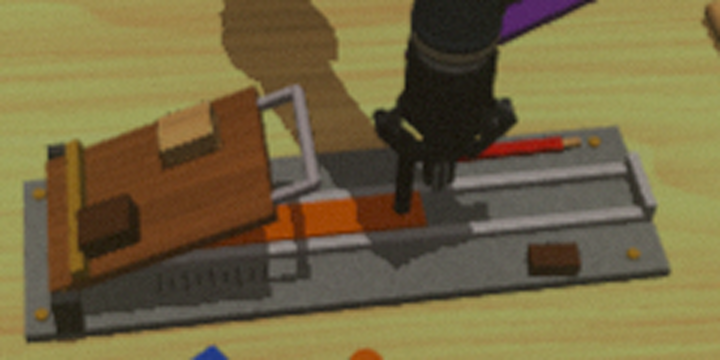

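Fingers (430, 165) bear on the post (405, 185), and the gripper is clear of the bar (300, 130). Now slowly.

```bash
python3 -m handwheel '[0,-0.05,0,0,0,0,1, 0,-0.1,0,0,0,0,1, 0,-0.16,0,0,0,0,1, 0,-0.22,0,0,0,0,1, 0,-0.28,0,0,0,0,1, 0,-0.34,0,0,0,0,1, 0,-0.4,0,0,0,0,1, 0,-0.45,0,0,0,0,1, 0,-0.48,0,0,0,0,1, 0,-0.5,0,0,0,0,1]'
python3 -c "
from h import *
slide()"
```

```text
time: 24.65
eef_pos: [0.5168, 0.1067, 0.0594]
ee_rot: [-0.021, 1.0, 0.001, 0.0]
wrist_force: [-0.8, 2.2, 4.2]
grip_width: 0.002
tool base x 0.3269 y -0.0012 z 0.0594 push 2.28 [-0.8  2.2  4.2]
 foot x [0.1441 0.3119] 500
```

```bash
python3 -m handwheel '[0,-0.025,0,0,0,0,1, 0,-0.05,0,0,0,0,1, 0,-0.075,0,0,0,0,1, 0,-0.1,0,0,0,0,1, 0,-0.125,0,0,0,0,1, 0,-0.15,0,0,0,0,1, 0,-0.175,0,0,0,0,1, 0,-0.2,0,0,0,0,1, 0,-0.2,0,0,0,0,1, 0,-0.2,0,0,0,0,1]'
python3 -c "
from h import *
slide()"
```

```text
time: 25.95
eef_pos: [0.517, 0.1005, 0.0594]
ee_rot: [-0.021, 1.0, 0.0, -0.0]
wrist_force: [-0.6, 1.1, 4.1]
grip_width: -0.003
tool base x 0.3208 y -0.0012 z 0.0594 push 1.11 [-0.6  1.1  4.1]
 foot x [0.1435 0.3058] 477
```

Free-sliding push is about 1–2 N. Continue in ~2 mm steps, stopping the chain as soon as the push rises.

```bash
cat > ok.py <<'E'
from h import *
import sys
s=r.observe(); p=s["wrist_force"]@E0; print("push",p.round(2),"x",((s["eef_pos"]-HINGE)@E0).round(4)); sys.exit(p>2.7)
E
python3 -m handwheel '[0,-0.01,0,0,0,0,1, 0,-0.02,0,0,0,0,1, 0,-0.03,0,0,0,0,1, 0,-0.04,0,0,0,0,1, 0,-0.05,0,0,0,0,1, 0,-0.06,0,0,0,0,1, 0,-0.07,0,0,0,0,1, 0,-0.08,0,0,0,0,1, 0,-0.08,0,0,0,0,1, 0,-0.08,0,0,0,0,1]' >/dev/null && python3 ok.py && python3 -m handwheel '[0,-0.01,0,0,0,0,1, 0,-0.02,0,0,0,0,1, 0,-0.03,0,0,0,0,1, 0,-0.04,0,0,0,0,1, 0,-0.05,0,0,0,0,1, 0,-0.06,0,0,0,0,1, 0,-0.07,0,0,0,0,1, 0,-0.08,0,0,0,0,1, 0,-0.08,0,0,0,0,1, 0,-0.08,0,0,0,0,1]' >/dev/null && python3 ok.py && python3 -m handwheel '[0,-0.01,0,0,0,0,1, 0,-0.02,0,0,0,0,1, 0,-0.03,0,0,0,0,1, 0,-0.04,0,0,0,0,1, 0,-0.05,0,0,0,0,1, 0,-0.06,0,0,0,0,1, 0,-0.07,0,0,0,0,1, 0,-0.08,0,0,0,0,1, 0,-0.08,0,0,0,0,1, 0,-0.08,0,0,0,0,1]' >/dev/null && python3 ok.py
```

```text
push 1.87 x 0.3185False
```

```bash
sed -i 's/sys.exit(p>2.7)/sys.exit(int(p>2.7))/' ok.py
python3 -m handwheel '[0,-0.01,0,0,0,0,1, 0,-0.02,0,0,0,0,1, 0,-0.03,0,0,0,0,1, 0,-0.04,0,0,0,0,1, 0,-0.05,0,0,0,0,1, 0,-0.06,0,0,0,0,1, 0,-0.07,0,0,0,0,1, 0,-0.08,0,0,0,0,1, 0,-0.08,0,0,0,0,1, 0,-0.08,0,0,0,0,1]' >/dev/null && python3 ok.py && python3 -m handwheel '[0,-0.01,0,0,0,0,1, 0,-0.02,0,0,0,0,1, 0,-0.03,0,0,0,0,1, 0,-0.04,0,0,0,0,1, 0,-0.05,0,0,0,0,1, 0,-0.06,0,0,0,0,1, 0,-0.07,0,0,0,0,1, 0,-0.08,0,0,0,0,1, 0,-0.08,0,0,0,0,1, 0,-0.08,0,0,0,0,1]' >/dev/null && python3 ok.py && python3 -m handwheel '[0,-0.01,0,0,0,0,1, 0,-0.02,0,0,0,0,1, 0,-0.03,0,0,0,0,1, 0,-0.04,0,0,0,0,1, 0,-0.05,0,0,0,0,1, 0,-0.06,0,0,0,0,1, 0,-0.07,0,0,0,0,1, 0,-0.08,0,0,0,0,1, 0,-0.08,0,0,0,0,1, 0,-0.08,0,0,0,0,1]' >/dev/null && python3 ok.py
```

```text
push 1.65 x 0.3161
push 1.53 x 0.3137
push 1.02 x 0.3113
```

```bash
python3 -m handwheel '[0,-0.01,0,0,0,0,1, 0,-0.02,0,0,0,0,1, 0,-0.03,0,0,0,0,1, 0,-0.04,0,0,0,0,1, 0,-0.05,0,0,0,0,1, 0,-0.06,0,0,0,0,1, 0,-0.07,0,0,0,0,1, 0,-0.08,0,0,0,0,1, 0,-0.09,0,0,0,0,1, 0,-0.09,0,0,0,0,1]' >/dev/null && python3 ok.py && python3 -m handwheel '[0,-0.01,0,0,0,0,1, 0,-0.02,0,0,0,0,1, 0,-0.03,0,0,0,0,1, 0,-0.04,0,0,0,0,1, 0,-0.05,0,0,0,0,1, 0,-0.06,0,0,0,0,1, 0,-0.07,0,0,0,0,1, 0,-0.08,0,0,0,0,1, 0,-0.09,0,0,0,0,1, 0,-0.09,0,0,0,0,1]' >/dev/null && python3 ok.py && python3 -m handwheel '[0,-0.01,0,0,0,0,1, 0,-0.02,0,0,0,0,1, 0,-0.03,0,0,0,0,1, 0,-0.04,0,0,0,0,1, 0,-0.05,0,0,0,0,1, 0,-0.06,0,0,0,0,1, 0,-0.07,0,0,0,0,1, 0,-0.08,0,0,0,0,1, 0,-0.09,0,0,0,0,1, 0,-0.09,0,0,0,0,1]' >/dev/null && python3 ok.py
```

```text
push 6.49 x 0.3102
```

Contact: the push rose to 6.5 N. Ease a touch to about 5 N and hold.

```bash
python3 -m handwheel '[0,0.006,0,0,0,0,1, 0,0.012,0,0,0,0,1, 0,0.012,0,0,0,0,1, 0,0.012,0,0,0,0,1, 0,0.012,0,0,0,0,1, 0,0.012,0,0,0,0,1, 0,0.012,0,0,0,0,1, 0,0.012,0,0,0,0,1, 0,0.012,0,0,0,0,1, 0,0.012,0,0,0,0,1]'; python3 ok.py; python3 -c "
from h import *
slide('e1.png'); tilt()"
```

```text
time: 33.5
eef_pos: [0.5175, 0.09, 0.0594]
ee_rot: [-0.021, 1.0, 0.001, 0.0]
wrist_force: [-0.6, 6.5, 4.2]
grip_width: 0.002
push 6.54 x 0.3102
tool base x 0.3102 y -0.0012 z 0.0594 push 6.54 [-0.6  6.5  4.2]
 foot x [0.1443 0.2964] 432
t 33.55 tool tilt 0.002 bar tilt 0.082 F [-0.8  5.9  4. ]
 board plane tilt 0.37 offs 0.0126
   y>0 233 x 0.115..0.163 V 153.0 y 0.031
   y<0 239 x 0.034..0.081 V 66.0 y -0.041
```

View pics/e1.png

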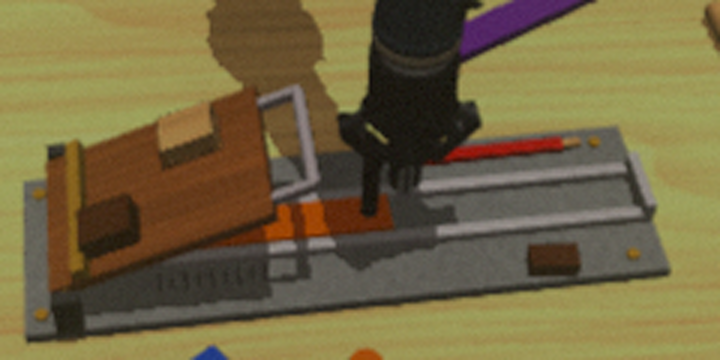

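Nose is under the board, board and samples unchanged, gripper clear of the bar (310, 140). Hold one more second slightly softer, then check.

```bash
python3 -m handwheel '[0,0.01,0,0,0,0,1, 0,0.02,0,0,0,0,1, 0,0.02,0,0,0,0,1, 0,0.02,0,0,0,0,1, 0,0.02,0,0,0,0,1, 0,0.02,0,0,0,0,1, 0,0.02,0,0,0,0,1, 0,0.02,0,0,0,0,1, 0,0.02,0,0,0,0,1, 0,0.02,0,0,0,0,1]'; python3 ok.py
```

```text
time: 34.85
eef_pos: [0.5175, 0.0901, 0.0594]
ee_rot: [-0.021, 1.0, 0.001, 0.0]
wrist_force: [-0.7, 5.7, 4.6]
grip_width: -0.003
push 5.74 x 0.3103
```

Steady at 5.7 N. Back off gently.

```bash
python3 -m handwheel '[0,0.02,0,0,0,0,1, 0,0.04,0,0,0,0,1, 0,0.06,0,0,0,0,1, 0,0.08,0,0,0,0,1, 0,0.1,0,0,0,0,1, 0,0.15,0,0,0,0,1, 0,0.25,0,0,0,0,1, 0,0.4,0,0,0,0,1, 0,0.6,0,0,0,0,1, 0,0.8,0,0,0,0,1]'; python3 -c "
from h import *
slide('g1.png'); tilt()"
```

```text
time: 36.1
eef_pos: [0.5164, 0.1139, 0.0593]
ee_rot: [-0.021, 1.0, 0.001, -0.0]
wrist_force: [-0.1, -0.6, 0.8]
grip_width: -0.001
tool base x 0.3342 y -0.0011 z 0.0593 push -0.59 [-0.1 -0.6  0.8]
 foot x [0.1427 0.2965] 438
t 36.15 tool tilt 0.002 bar tilt 0.074 F [0.9 0.9 0.4]
 board plane tilt 0.369 offs 0.0127
   y>0 233 x 0.115..0.163 V 153.0 y 0.031
   y<0 237 x 0.034..0.081 V 65.0 y -0.041
```

View pics/g1.png

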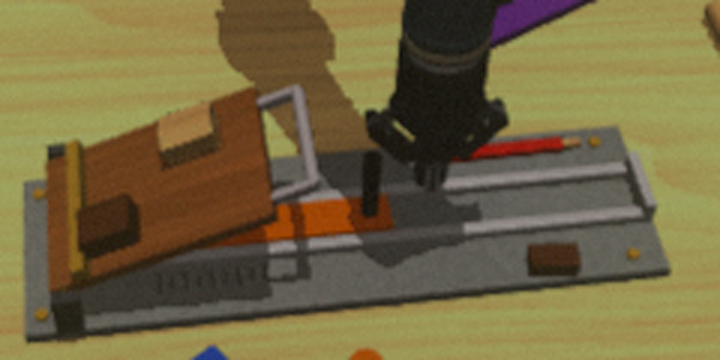

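```bash
python3 -c "
from h import *
print(r.finish_job())"
```

```text
the job is handed in; nothing more can be done
None
```

I lifted the board by its bar in slow steps until the dark sample slid to the brass stop. I left the board there and pushed the orange slide in until its nose bore on the green strip. The job was handed in at about 36 s of the 72 s allowed.

- **Slip angle:** the dark sample had slid by the reading at about 0.38 rad and was still in place at about 0.35, so it slips between those two. The camera's plane fit reads about 0.01 rad lower (0.37) than the tool and bar (0.38), and I did not resolve that difference.
- **Samples:** the last picture has the dark sample spanning 34–81 mm along the board, with its centre near 57 mm. The cork-soled one is unmoved at 115–163 mm.
- **Push:** first contact read 6.5 N at the wrist, held for about a second. I eased it to 5.7 N for another second, a little over the 5 N asked for but below the forcing limit. The sensor scatters by about 1 N.
- **After backing off:** the slide's foot moved by 0.1 mm at most and the tilt did not change.

I could not measure the contact force left at the nose once the arm had backed off. I take it to be still pressed because the slide did not recoil. The pencil and offcut look unmoved in the last picture. The things outside that crop I did not re-measure, but the arm went nowhere near them at low height.

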